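Shut the loaded thermal cycler and press its start key

TASK

Two identical compact thermal cyclers stand side by side on the bench; one has its lid standing open and tube strips in its block. Push that lid down from above until it is fully shut, then press the machine's start key (the one round key, at the right-hand front corner of its sloping panel) lightly so that it goes in, and draw the fingers back well clear. Grasp nothing, press no other key, and leave the other cycler and everything else on the bench alone.

Things in the scene. Friction and masses are not known exactly. Their poses are not given: they have to be found in the camera images.
- cycler: The thermal cycler with the open lid, fixed: 310 mm deep (x), 200 mm wide (y). Origin under its centre; x points from its front (robot side) to its back, y left, z up; turned up to 0.12 rad either way. Flat deck 107 mm high; in front of it the control panel slopes 20 degrees, from 106 mm high at 24 mm in front of the origin down to 58 mm at the front edge, 155 mm in front of the origin.
- panel (a point): Middle of the sloping control panel (140 mm up the slope, 200 mm wide), on its face; z axis out of the panel. It has a black screen and six plain grey keys 9 mm proud: a bottom row, left to right two square keys, an oblong one and, in the right-hand corner, the round start key; two more squares stand one above the other up-slope of the start key.
- lid (a joint): The lid's hinge, rad: 0 = fully shut (flat on the machine), positive = open; starts between 0.5 and 0.95, stop at 1.25. It is a stiff friction hinge at the machine's back, about 0.5 N m of friction: the lid stays wherever it is left, there is no latch, and about 2 to 7 N at the pad swings it down.
- lid_hinge (a point): A point fixed to the machine, on the hinge line of the open lid, mid-width, 110 mm above the bench. The line runs along the cycler's y axis.
- lid_pad (a point): Centre of the dark press pad (20 x 60 mm, flush) on top of the open lid, near its front edge; moves with the lid. Lid shut, it lies 120 mm in front of the hinge line and 36 mm above it. The lid is 157 x 150 mm and 34 mm thick; its top's front edge is 25 mm in front of the pad, and below that a lip 64 mm wide sticks out 14 mm.
- start_key_top (a point): Centre of the top face of the start key, a plain grey round key 24 mm across, 9 mm proud of the panel. It moves square to the panel (this point's z points out of the panel, 20 degrees from vertical, leaning to the cycler's front). Nearest keys: the oblong one, centre 54 mm to the left, and a square one, centre 44 mm up the slope.
- start_key (a joint): Travel of the start key, m: 0 = up, 0.005 = fully in; it springs back. About 1.5 N starts it, 4.3 N holds it at 0.0025, from where it counts as pressed, and 7 N fully in; over 25 N is too hard.
- stop_key (a joint): Travel of the oblong key (34 mm across, 14 mm up the slope) left of the start key, m: 0 = up, 0.005 = in. To be left alone.
- menu_key (a joint): Travel of the square 15 mm key left of the oblong key, m. To be left alone.
- back_key (a joint): Travel of the square 15 mm key at the left end of the bottom row, m. To be left alone.
- down_key (a joint): Travel of the square 15 mm key just up-slope of the start key, m. To be left alone.
- up_key (a joint): Travel of the square 15 mm key farthest up-slope on the right, m. To be left alone.
- other_cycler: The second cycler, the same machine with its lid shut (146 mm high over the lid) and a green plate frame lying on it; on the left or the right of the first. Origin and axes as for the first. Not to be touched.
- tube_rack: White strip rack of microtubes, 150 x 44 mm, 40 mm high, loose, between the two machines; origin at the centre of its underside. To be left alone.
- well_plate: White 96-well plate, 85 x 127 mm, 15 mm high, loose on the bench in front of the right-hand machine; origin under its centre. To be left alone.
- plate_frame: Green open frame, 84 x 126 mm, 16 mm high, loose on the other cycler's lid; origin under its centre. To be left alone.
- marker: Marker pen, 140 mm long, 13 mm thick, lying in front of the left-hand machine. To be left alone.
- tip_box: Pipette tip box, 122 x 86 mm, 62 mm high, loose on the right; origin under its centre. To be left alone.
- pipette: Hand pipette, 225 mm long, 34 mm high, lying on the left; origin under its barrel. To be left alone.
- reagent: Amber bottle 42 mm across and 85 mm high, standing on the left. To be left alone.

How it is judged:
On the way, in this order (a step that is already met when the one before it is completed fails the run):
1. the lid of the open cycler is fully shut (value of joint lid below 0.03 rad), for 0.2 s.
2. its start key is pressed in (value of joint start_key above 0.0025 m), for 0.05 s.
At the end, for the whole second after the job is handed in: The lid is shut (under 0.03 rad), the start key has been pressed (over 2.5 mm) with the lid shut and has sprung back, and the tool point is more than 60 mm from it (value of joint lid below 0.03 rad and value of joint start_key below 0.001 m and distance between the grasp point and start_key_top above 0.06 m); the robot touches nothing.
It fails at once if the start key pressed while the lid is open, or with more than 25 N ((value of joint start_key above 0.0025 m and value of joint lid above 0.06 rad) or (value of joint start_key above 0.001 m and contact force between any of the fingers, the arm and cycler above 25 N)).
It fails at once if another key pressed (value of joint any of stop_key, menu_key, back_key, down_key, up_key above 0.0015 m).
It fails at once if the lid lifted instead of pushed shut (value of joint lid above 1.1 rad).
It fails at once if the other cycler touched (contact force between any of the fingers, the arm and other_cycler above 1 N).
It fails at once if a bystander moved more than 15 mm (distance of any of tube_rack, well_plate, plate_frame, marker, tip_box, pipette, reagent from where it was at the start of the episode above 0.015 m).
It also fails if it takes over 40 s, if anything falls off the work surface, if the arm or the gripper's body presses on something with over 40 N, if the wrist force passes 120 N, or if a joint passes its speed limit or range.

ROBOT

A 6-joint arm with a two-finger parallel gripper is mounted at the origin on the work surface. World frame = base frame: x ahead of the robot, y to its left, z up, the work surface at z = 0. Lengths are in m, angles in rad, forces in N, time in s.
With the tool pointing down it reaches from about 0.325 to 0.875 m from the base axis. Payload 4.4 kg.
Tool frame: the origin (TCP) lies between the finger pads, 19 mm behind the fingertips; this is the grasp point; z points along the fingers, y is the line along which they close (so a half turn about z gives the same grasp; the last joint's range is limited). The gripper opens to 85 mm and grips with 20 to 120 N. Pads are 22 mm wide; open, the fingers measure 114 mm over their backs; the gripper's body (76 mm by 85 mm) begins 54 mm behind the grasp point. The pads swing forward as they close: fully open they stand 13 mm farther back than shut.
Start: joints at [1.153, 0.207, 1.542, -0, 1.393, -0.15], TCP at [0.152, 0.555, 0.25] pointing down, gripper open.
Joint ranges: [-2.73, 2.73], [-0.86, 2.22], [0.23, 2.46], [-1.11, 4.25], [0.08, 2.63], [-2.82, 2.82]. Speed limits (rad/s): [2.79, 2.79, 3.14, 3.14, 3.14, 3.14].

INTERFACE

Orientations are given as a rotation vector (axis times angle).
In Python, from station import monitor, cams, finish_job gives the robot as it stands. The module is installed in compiled form; this text tells all that it offers.
- The arm moves only by the tool servo_tool, never from a script. Its argument "rows" is a list of rows, each a list of 6 numbers: the shift along the tool's x, y, z as a fraction of full scale, then the turn, a rotation vector about the tool's x, y, z as a fraction of full scale. In form: [[dx, dy, dz, wx, wy, wz], ...]. A call has 1 to 8 rows; each row shifts and turns the commanded pose from where the row before left it, along the tool's axes as they then stand; what a row does not reach is not made up. Full scale, the value 1, is 0.025 m for a shift and 0.15 rad for a turn. A row lasts 1/8 s, in which the tool goes at most 62.5 mm and 10.7 degrees, less where a joint would pass 70% of its speed; a pose out of reach is approached as far as the arm can. A call with a number of a shift or a turn outside -1 to 1 is refused whole. A call with a gripper value outside its range is refused whole. "claw" is the opening, from -1 (shut) to 1 (fully open), set as the call begins (left out, the last holds). The fingers move at their own pace and stop on an object; "force" is the grip in N (left out, the last holds). Time passes only in rows, so rows that do not move let the fingers close. It gives the time, the measured TCP pose, the force, the opening and the grip force at its end, in the units of the state.
- monitor.state(): the state, without advancing time (a new reading comes with each control period).
- cams.read_camera(name): name is "scene" or "side" or "wrist"; returns a dict with "img" (400x640x3 uint8, blue, green, red), "range_z" (400x640 float32, m along the optical axis (not along the pixel's ray), 0 where there is no reading), "vertical_fov" (degrees; the focal length in pixels is half the picture's height over the tangent of half this angle, whatever the lens; pixels are square), "cx", "cy" (the principal point, pixels), "k1" (the pictures are not rectified: a ray, as slopes to the right and down, at radius r is drawn at 1 + k1 r^2 times it, then the intrinsics apply), "pose" (4x4, takes a point from camera to world coordinates). Camera axes: x right, y down, z forward; pixel columns grow to the right and rows downward; lengths in m; the calibration is good to about 2 mm. A picture is of the moment at which its call begins.
- finish_job(): hands the job in; it is judged then, once.
Trained networks look in a picture, given as the dict that the camera call returned (one of the last four; its "shot" number tells which), for a name from the list of things; names that differ only in an ending like _2 or _b are one class to them, and where a whole thing is asked for, a point or a joint stands for the part that bears it (a point fixed in the world has none). Each returns a list of dicts, best first, with "conf" (0 to 1); they miss things now and then, are a little off and sometimes report something else, mostly with a low value. They report only what shows in the picture. A call takes as long as a camera call.
- cams.recognise(picture, label): "bbox" ([left, top, width, height] in pixels, round what is visible of it).
- cams.landmark_of(picture, label): "uv" ([column, row] in pixels: a listed point, or the origin of a listed thing).
The state is a dict: "time": time; "joints": joint angles; "joint_vel": joint speeds; "joint_efforts": joint torques, N m; "tcp_pos": TCP position; "orientation": TCP orientation; "ft_force": force on the tool from outside, world axes, zero at the start; "torque": the same for the moment, N m; "width": finger opening in m; "finger_force": force on a finger pad.
Only numpy, scipy, OpenCV 4.12 (cv2) and the standard library are available. Lean on these libraries where they do the work, as an engineer would, in place of code of your own. Each camera call takes 0.05 s, during which the arm holds its last target. There are 200 camera calls.

## Working session

There is one attempt and no reset: what is moved stays moved. The work goes in short steps, Python scripts to look and compute and a tool call to move; the robot and the scene stay as the last step left them, time stands still between calls to the robot, and variables do not carry over. Pictures are saved under pics/ and viewed, at most 10 in all, crops included, and the job is handed in when it is done.

Besides the shell and the picture viewer there is one more tool, called after "Request:" as name([rows], argument=value, ...), one row to a line, values as JSON. servo_tool: Moves the arm, as the interface text tells. Its arguments: {"type":"object","properties":{"rows":{"type":"array"},"claw":{"type":"number"},"force":{"type":"number"}},"required":["rows"]}

```bash
mkdir -p pics; cat > h.py <<'E'
import numpy as np, cv2
from station import monitor, cams, finish_job
from scipy.spatial.transform import Rotation as R
def K(p):
    f=200/np.tan(np.radians(p["vertical_fov"])/2)
    return np.array([[f,0,p["cx"]],[0,f,p["cy"]],[0,0,1.]]), np.array([p["k1"],0,0,0,0.])
def world(p,uv,z=None):
    k,d=K(p); n=cv2.undistortPoints(np.array([[uv]],float),k,d)[0,0]
    if z is None:
        c,r=int(round(uv[0])),int(round(uv[1])); w=p["range_z"][max(r-1,0):r+2,max(c-1,0):c+2]; w=w[w>0]
        if not len(w): return None
        z=np.median(w)
    P=np.asarray(p["pose"]); return P[:3,:3]@(np.array([n[0],n[1],1])*z)+P[:3,3]
def px(p,X):
    k,d=K(p); P=np.linalg.inv(np.asarray(p["pose"])); q=P[:3,:3]@np.asarray(X)+P[:3,3]
    return cv2.projectPoints(q.reshape(1,1,3),np.zeros(3),np.zeros(3),k,d)[0].ravel()
E
python3 - <<'E'
from h import *
np.set_printoptions(precision=4,suppress=True)
s=monitor.state(); print(s["time"],s["tcp_pos"],s["orientation"],s["width"])
for n in ["scene","side","wrist"]:
    p=cams.read_camera(n); cv2.imwrite(f"pics/{n}0.png",p["img"])
    print(n,np.asarray(p["pose"])[:3,3])
    for l in ["cycler","panel","lid_hinge","lid_pad","start_key_top","other_cycler"]:
        for o in cams.landmark_of(p,l)[:2]: print(l,np.round(o["uv"],1),round(o["conf"],2),world(p,o["uv"]))
E
```

```text
0.0 [0.1513 0.554  0.2488] [-0.4177 -3.1131  0.0035] 0.08516952807169235
scene [1.3573 0.3133 1.0136]
panel [387.9 221. ] 0.81 [0.6548 0.2159 0.2279]
lid_hinge [360.2 262.4] 0.72 [0.7556 0.179  0.1421]
lid_pad [373.  222.8] 0.96 [0.6757 0.18   0.2254]
start_key_top [374.2 210.9] 0.54 [0.6397 0.1707 0.2335]
other_cycler [262.5 222.5] 0.65 [ 0.7431 -0.1361  0.1467]
other_cycler [454.7 289.3] 0.47 [0.6472 0.4553 0.0183]
side [0.4701 0.7143 1.0202]
cycler [272.8 285.4] 0.62 [0.6006 0.2523 0.1046]
panel [307.5 269.6] 0.55 [0.5272 0.194  0.086 ]
lid_hinge [218.7 252.2] 0.97 [0.7175 0.2267 0.1886]
lid_hinge [237.2 228.6] 0.42 [0.6808 0.1846 0.2231]
lid_pad [234.4 228. ] 0.92 [0.6912 0.1737 0.2083]
start_key_top [329.2 259. ] 0.4 [0.4778 0.1511 0.0709]
other_cycler [287.9 168.4] 0.8 [ 0.6127 -0.1088  0.103 ]
wrist [0.085  0.5722 0.3751]
```

View pics/scene0.png

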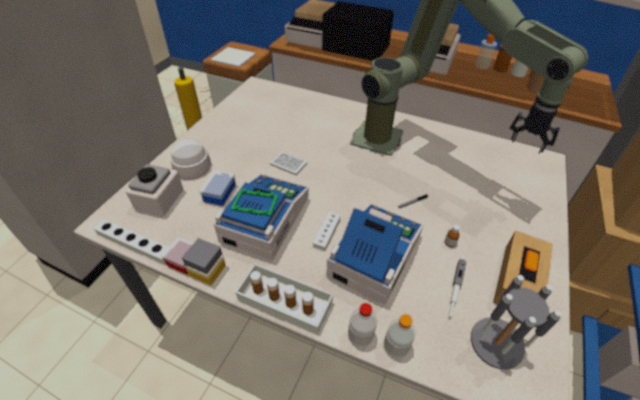

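View pics/side0.png

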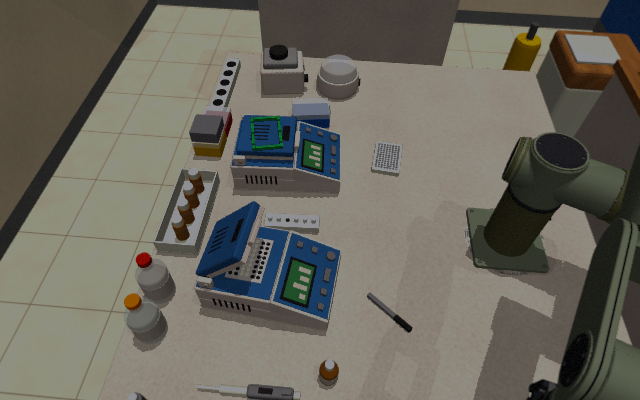

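The side view shows the open cycler at about (270,270), with its panel keys along the right edge and the round key near (331,256). The other cycler is on the right at (287,155). I'll bring the wrist camera over the machine.

Request:
servo_tool([
  [-0.5,-0.3,-0.7,0,0,0],
  [-0.5,-0.3,-0.7,0,0,0],
  [-0.5,-0.3,-0.7,0,0,0],
  [-0.5,-0.3,-0.7,0,0,0],
  [-0.5,-0.3,-0.7,0,0,0],
  [-0.5,-0.3,-0.7,0,0,0],
  [-0.5,-0.3,-0.7,0,0,0],
  [-0.5,-0.3,-0.7,0,0,0],
], claw=-1)

```text
time: 2.05
tcp_pos: [0.2329, 0.4697, 0.3912]
orientation: [0.418, 3.114, 0.0]
ft_force: [0.3, 0.0, -0.1]
width: 0.0002
finger_force: 0.0
```

Request:
servo_tool([
  [-0.78,-0.51,0,0,0,0],
  [-0.78,-0.51,0,0,0,0],
  [-0.78,-0.51,0,0,0,0],
  [-0.78,-0.51,0,0,0,0],
  [-0.78,-0.51,0,0,0,0],
  [-0.78,-0.51,0,0,0,0],
  [-0.78,-0.51,0,0,0,0],
  [-0.78,-0.51,0,0,0,0],
])

```text
time: 3.05
tcp_pos: [0.3565, 0.3299, 0.3905]
orientation: [0.418, 3.114, 0.0]
ft_force: [-0.6, 0.2, -0.9]
width: -0.0002
finger_force: 0.0
```

Request:
servo_tool([
  [-0.78,-0.51,0,0,0,0],
  [-0.78,-0.51,0,0,0,0],
  [-0.78,-0.51,0,0,0,0],
  [-0.78,-0.51,0,0,0,0],
  [-0.78,-0.51,0,0,0,0],
  [-0.78,-0.51,0,0,0,0],
  [-0.78,-0.51,0,0,0,0],
  [-0.78,-0.51,0,0,0,0],
])

```text
time: 4.05
tcp_pos: [0.48, 0.1903, 0.3905]
orientation: [-0.418, -3.114, -0.0]
ft_force: [0.1, 0.6, -0.1]
width: 0.0001
finger_force: 0.0
```

```bash
python3 - <<'E'
from h import *
np.set_printoptions(precision=4,suppress=True)
for n in ["wrist","side"]:
    p=cams.read_camera(n); cv2.imwrite(f"pics/{n}1.png",p["img"]); np.save(f"{n}1.npy",p,allow_pickle=True)
    print(n,np.asarray(p["pose"])[:3,3],np.asarray(p["pose"])[:3,2])
    for l in ["cycler","panel","lid_hinge","lid_pad","start_key_top"]:
        for o in cams.landmark_of(p,l)[:2]: print(l,np.round(o["uv"],1),round(o["conf"],2),world(p,o["uv"]))
s=monitor.state(); print(s["time"],s["tcp_pos"],s["orientation"],s["width"],s["joints"])
E
```

```text
wrist [0.4134 0.2078 0.5156] [ 0.2608 -0.071  -0.9628]
cycler [333.2 228.7] 0.8 [0.5725 0.1945 0.1021]
panel [329.2 188.8] 0.77 [0.5234 0.2026 0.0861]
lid_pad [500.8 202.2] 0.42 [0.6296 0.4535 0.0244]
start_key_top [275.8 161.6] 0.52 [0.472  0.1442 0.0761]
side [0.4701 0.7143 1.0202] [ 0.0437 -0.6193 -0.784 ]
cycler [275.  283.2] 0.96 [0.5965 0.2458 0.1037]
cycler [289.1 166.2] 0.26 [ 0.6101 -0.1152  0.1054]
panel [308.6 274.2] 0.83 [0.5235 0.2048 0.0839]
panel [242.5 393.3] 0.17 [0.6395 0.4659 0.0163]
lid_hinge [220.8 249.8] 0.58 [0.713  0.223  0.1932]
lid_pad [239.5 227.7] 0.82 [0.6746 0.1862 0.2298]
start_key_top [330.6 256.8] 0.53 [0.4748 0.1469 0.075 ]
start_key_top [307.8 271.3] 0.36 [0.526  0.1982 0.0856]
4.65 [0.4791 0.1918 0.3901] [0.4165 3.1138 0.0001] 9.033841482937455e-07 [ 0.2129  0.0064  1.4773  0.0001  1.6578 -1.092 ]
```

View pics/wrist1.png

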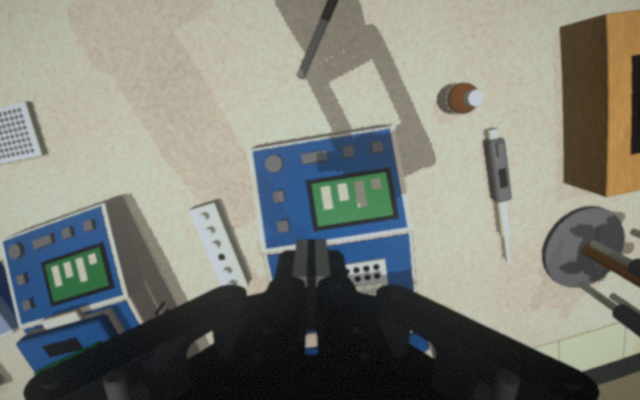

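```bash
cat > fit.py <<'E'
from h import *
np.set_printoptions(precision=4,suppress=True)
def cloud(p):
    k,d=K(p); v,u=np.nonzero(p["range_z"]>0)
    n=cv2.undistortPoints(np.c_[u,v].astype(float)[:,None],k,d)[:,0]; z=p["range_z"][v,u]
    P=np.asarray(p["pose"]); return (np.c_[n,np.ones(len(n))]*z[:,None])@P[:3,:3].T+P[:3,3],u,v
w=np.load("wrist1.npy",allow_pickle=True).item()
X,u,v=cloud(w)
m=(X[:,2]>.045)&(X[:,2]<.13)&(X[:,0]<.585)&(X[:,0]>.42)&(X[:,1]>.07)&(X[:,1]<.34)&(v<240)
A=X[m]; c=A.mean(0)
q=A[(A[:,2]>.062)&(A[:,2]<.1)]
for _ in range(4):
    c=q.mean(0);n=np.linalg.svd(q-c,full_matrices=False)[2][2]; n*=np.sign(n[2]); e=(q-c)@n; q=q[abs(e)<max(2*e.std(),.002)]
print("panel normal",n,"tilt",np.degrees(np.arccos(n[2])),"yaw from normal",np.arctan2(-n[1],-n[0]))
r=cv2.minAreaRect(A[:,:2].astype(np.float32)); print(r,cv2.boxPoints(r))
g=cv2.cvtColor(w["img"],cv2.COLOR_BGR2GRAY)
h=cv2.HoughCircles(g[140:190,250:300],cv2.HOUGH_GRADIENT,1,30,param1=60,param2=8,minRadius=6,maxRadius=14)
print(h)
if h is not None: print(world(w,h[0,0,:2]+[250,140]))
s=np.load("side1.npy",allow_pickle=True).item()
X,u,v=cloud(s)
print("key side",world(s,[330.6,256.8]))
m=(abs(u-236)<22)&(v>212)&(v<262)&(X[:,2]>.15)&(X[:,2]<.27)
q=X[m]
best=0;rng=np.random.default_rng(0)
for _ in range(500):
    a=q[rng.choice(len(q),3)]; n=np.cross(a[1]-a[0],a[2]-a[0]); n/=np.linalg.norm(n)+1e-9
    i=abs((q-a[0])@n)<.0025
    if i.sum()>best: best=i.sum();I=i
q=q[I];c=q.mean(0);n=np.linalg.svd(q-c,full_matrices=False)[2][2];n*=np.sign(n[2])
print("lid plane",len(q),m.sum(),c,n,"ang",np.arccos(n[2]),"yaw",np.arctan2(-n[1],-n[0]),q.min(0),q.max(0))
E
python3 fit.py
python3 - <<'E'
import cv2
a=cv2.imread('pics/side1.png')[190:340,180:380]
b=cv2.imread('pics/wrist1.png')[110:260,235:435]
cv2.imwrite('pics/c1.png',cv2.resize(cv2.vconcat([a,b]),None,fx=2,fy=2,interpolation=cv2.INTER_CUBIC))
E
```

```text
panel normal [-0.3553  0.0305  0.9343] tilt 20.89169848485319 yaw from normal -0.08567282027096955
((0.5216401219367981, 0.20204481482505798), (0.20031869411468506, 0.12816648185253143), 84.21083068847656) [[0.4478 0.1089]
 [0.5753 0.0959]
 [0.5955 0.2952]
 [0.468  0.3082]]
[[[22.5 23.5  8. ]]]
[0.4732 0.1395 0.077 ]
key side [0.4748 0.1469 0.075 ]
lid plane 1788 1788 [0.6835 0.1977 0.2113] [ 0.6016 -0.0658  0.7961] ang 0.6500376834381453 yaw 3.0327206491148115 [0.6352 0.1072 0.1501] [0.7473 0.2636 0.2387]
```

View pics/c1.png

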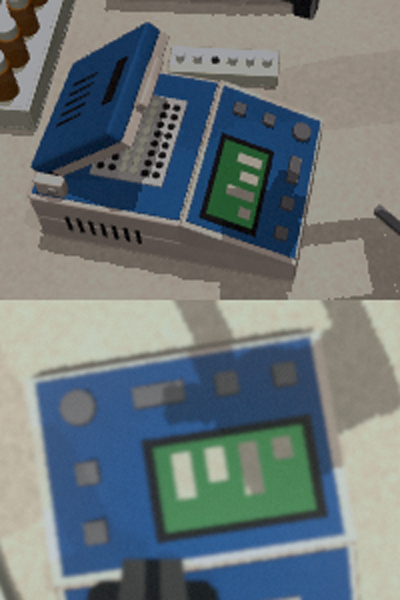

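```bash
sed -i 's/rng.choice(len(q),3)/rng.choice(len(q),3,replace=False)/' fit.py; cat >> fit.py <<'E'
th=np.arccos(n[2]); yw=-.10; ex=np.array([np.cos(yw),np.sin(yw)])
for uv in ([237.5,230],[239.5,227.7]): print("pad",world(s,uv), (world(s,uv)-c)@n)
pad=world(s,[237.5,230])
f=.12*np.cos(th)-.036*np.sin(th); print("hinge z from pad",pad[2]-.12*np.sin(th)-.036*np.cos(th))
hg=pad[:2]+f*ex; o=np.array([.612,.193]); print("th",th,"hinge",hg,"in cycler x",(hg-o)@ex,"y",(hg-o)@[-ex[1],ex[0]])
E
python3 fit.py | tail -5
```

```text
lid plane 1141 1788 [0.6996 0.1897 0.202 ] [ 0.7091 -0.0741  0.7012] ang 0.7937632626891085 yaw 3.037495639994284 [0.6552 0.1078 0.1501] [0.7473 0.2625 0.2387]
pad [0.6783 0.191  0.2275] 0.002638605692792605
pad [0.6746 0.1862 0.2298] 0.001999925466681193
hinge z from pad 0.11670908468014052
th 0.7937632626891085 hinge [0.7364 0.1852] in cycler x 0.12460162331833015 y 0.004631550795168492
```

Request:
servo_tool([
  [0,0,0,0,0,-0.55],
  [0,0,0,0,0,-0.55],
  [-1,0.1,0,0,0,0],
  [-1,0.1,0,0,0,0],
  [-1,0.1,0,0,0,0],
  [-1,0.1,0,0,0,0],
  [-1,0.1,0,0,0,0],
  [-1,0.1,0,0,0,0],
])

```text
time: 5.65
tcp_pos: [0.6309, 0.1913, 0.3898]
orientation: [-0.159, -3.137, 0.0]
ft_force: [-0.1, 0.5, 0.0]
width: 0.0002
finger_force: 0.0
```

Request:
servo_tool([
  [-1,0,0,0,0,0],
  [-1,0,0,0,0,0],
  [-0.5,0,0.8,0,0,0],
  [0,0,0.8,0,0,0],
  [0,0,0.8,0,0,0],
  [0,0,0.8,0,0,0],
  [0,0,0.8,0,0,0],
  [0,0,0,0,0,0],
])

```text
time: 6.65
tcp_pos: [0.6908, 0.1846, 0.2865]
orientation: [-0.159, -3.132, 0.002]
ft_force: [0.6, -0.2, 0.7]
width: -0.0002
finger_force: 0.0
```

```bash
cat >> h.py <<'E'
def cy():
    s=monitor.state(); yw=-.10; ex=np.array([np.cos(yw),np.sin(yw)]); d=np.array(s["tcp_pos"][:2])-[.612,.193]
    M=R.from_rotvec(s["orientation"]).as_matrix()
    print("t",s["time"],"cycler xyz",np.round([d@ex,d@[-ex[1],ex[0]],s["tcp_pos"][2]],4),"toolx",np.round(M[:,0],3),"toolz",np.round(M[:,2],3),"F",np.round(s["ft_force"],1))
E
python3 - <<'E'
from h import *
cy()
p=cams.read_camera("side"); cv2.imwrite("pics/s2.png",cv2.resize(p["img"][150:340,150:400],None,fx=2,fy=2))
E
```

```text
t 6.65 cycler xyz [ 0.0793 -0.0005  0.2865] toolx [-0.995  0.101  0.006] toolz [-0.006 -0.001 -1.   ] F [ 0.6 -0.2  0.7]
```

View pics/s2.png

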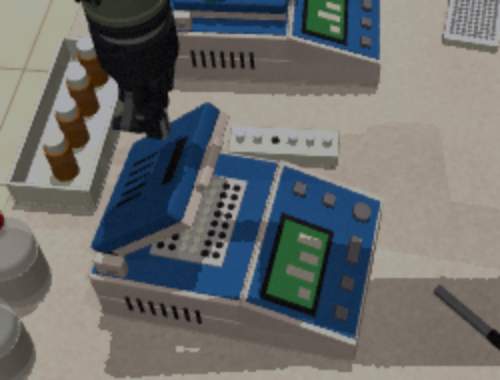

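Request:
servo_tool([
  [0,0,0.6,0,0,0],
  [0,0,0.6,0,0,0],
  [0,0,0.6,0,0,0],
  [0.48,0,0.32,0,0,0],
  [0.48,0,0.32,0,0,0],
  [0.35,0,0.35,0,0,0],
  [0.35,0,0.35,0,0,0],
])

```text
time: 7.58
tcp_pos: [0.6513, 0.1887, 0.2115]
orientation: [0.16, 3.136, -0.0]
ft_force: [2.4, -1.3, 2.3]
width: 0.0
finger_force: 1.3
```

```bash
python3 - <<'E'
from h import *
cy()
p=cams.read_camera("side"); cv2.imwrite("pics/s3.png",cv2.resize(p["img"][150:340,150:400],None,fx=2,fy=2))
E
```

```text
t 7.575 cycler xyz [ 0.0395 -0.0004  0.2115] toolx [-0.995  0.102 -0.002] toolz [ 0.002 -0.    -1.   ] F [ 2.4 -1.3  2.3]
```

View pics/s3.png

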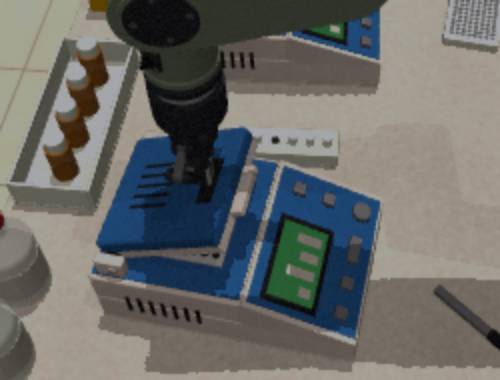

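Request:
servo_tool([
  [0.3,0,0.42,0,0,0],
  [0.3,0,0.42,0,0,0],
  [0.2,0,0.46,0,0,0],
  [0.2,0,0.46,0,0,0],
  [0,0,0.1,0,0,0],
  [0,0,0,0,0,0],
])

```text
time: 8.38
tcp_pos: [0.6252, 0.1916, 0.1648]
orientation: [-0.159, -3.135, 0.0]
ft_force: [-2.5, -0.7, 6.4]
width: -0.0002
finger_force: 2.9
```

Request:
servo_tool([
  [0,0,0.1,0,0,0],
  [0,0,0.1,0,0,0],
  [0,0,0,0,0,0],
])

```text
time: 8.75
tcp_pos: [0.6252, 0.1917, 0.1646]
orientation: [-0.159, -3.136, 0.001]
ft_force: [-11.4, -2.7, 22.9]
width: -0.0003
finger_force: 11.7
```

Request:
servo_tool([
  [0,0,-0.8,0,0,0],
  [0,0,-1,0,0,0],
  [0,0,-1,0,0,0],
  [0.8,-0.4,-0.5,0,0,0],
  [1,-0.5,0,0,0,0],
  [1,-0.5,0,0,0,0],
  [1,-0.5,0,0,0,0],
  [1,-0.5,0,0,0,0],
])

```text
time: 9.75
tcp_pos: [0.4994, 0.1439, 0.2415]
orientation: [-0.16, -3.136, -0.0]
ft_force: [-1.2, -0.7, -0.5]
width: -0.0001
finger_force: 0.0
```

Request:
servo_tool([
  [1,-0.3,0,0,0,0],
  [0.2,0,0,0,0,0],
  [0,0,0,0,0,0],
  [0,0,0,0,0,0],
])

```text
time: 10.25
tcp_pos: [0.471, 0.1398, 0.2425]
orientation: [0.16, 3.137, 0.0]
ft_force: [0.2, -0.2, 0.2]
width: -0.0003
finger_force: 0.0
```

```bash
python3 - <<'E'
from h import *
np.set_printoptions(precision=4,suppress=True)
cy(); O=np.array([.612,.193]); ex=np.array([np.cos(-.1),np.sin(-.1)]); ey=np.array([-ex[1],ex[0]])
C=lambda X:np.array([(X[:2]-O)@ex,(X[:2]-O)@ey,X[2]])
for n in ["wrist","side"]:
    p=cams.read_camera(n); cv2.imwrite(f"pics/{n}4.png",p["img"])
    for o in cams.landmark_of(p,"start_key_top")[:2]: print(n,np.round(o["uv"],1),o["conf"],C(world(p,o["uv"])))
    for o in cams.recognise(p,"start_key")[:2]: 
        b=o["bbox"];uv=[b[0]+b[2]/2,b[1]+b[3]/2];print(n,"box",np.round(b,1),o["conf"],C(world(p,uv)))
    if n=="wrist": w=p
a=w["img"]; k,d=K(w)
uv=px(w,np.r_[O+ex*-.133+ey*-.065,.0745]); c,r=int(uv[0]),int(uv[1]); print(uv)
q=a[max(0,r-60):r+60,max(0,c-70):c+70]; 
h=cv2.HoughCircles(cv2.cvtColor(q,cv2.COLOR_BGR2GRAY),cv2.HOUGH_GRADIENT,1,40,param1=60,param2=10,minRadius=8,maxRadius=24)
if h is not None:
    for t in h[0][:3]: print(t,C(world(w,t[:2]+[max(0,c-70),max(0,r-60)])))
cv2.imwrite("pics/w4c.png",a)
# lid height check from side camera
p=cams.read_camera("side")
for X in (.003,.09): print("lid z",world(p,px(p,np.r_[O+ex*X+ey*.03,.146])))
E
```

```text
t 10.25 cycler xyz [-0.135  -0.067   0.2425] toolx [-0.995  0.101 -0.001] toolz [ 0.001  0.    -1.   ] F [ 0.2 -0.2  0.2]
wrist [313.4 188.2] 0.88 [-0.1318 -0.0654  0.0774]
wrist box [302.1 174.6  26.3  24.9] 0.63 [-0.1327 -0.0637  0.0772]
side [328.8 253.5] 0.52 [-0.1261 -0.0665  0.0775]
side box [369.  294.5  43.4  33.9] 0.72 [-0.2965  0.0239  0.009 ]
side box [202.7 215.4  82.8  73.4] 0.56 [0.0606 0.0078 0.1439]
[313.7882 186.0483]
[69.5 61.5 11.8] [-0.1323 -0.0662  0.0771]
[98.5 12.5 14.5] [-0.1677 -0.0347  0.0013]
[125.5  44.5  11.6] [-0.1449 -0.015   0.0636]
lid z [0.6182 0.2218 0.1447]
lid z [0.7048 0.2133 0.145 ]
```

View pics/w4c.png

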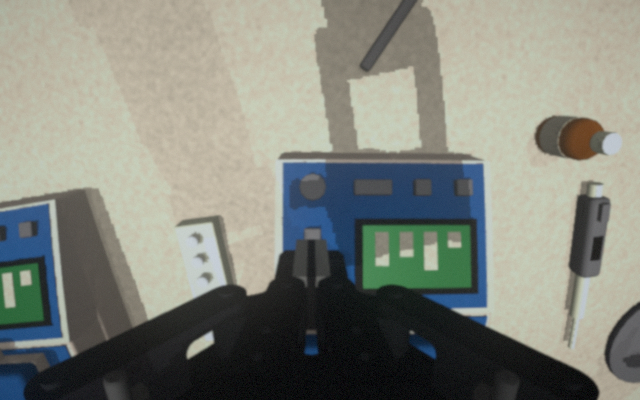

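The lid is shut: its top is flat at about 145 mm. In the wrist view the start key is at (313,187). I'll tilt the tool square to the panel and approach along the key's axis.

Request:
servo_tool([
  [0.96,0.02,0.5,0,0,0],
  [0.96,0.02,0.5,0,0,0],
  [0,0,0,0,-0.78,0],
  [0,0,0,0,-0.78,0],
  [0,0,0,0,-0.77,0],
  [0,0,0,0,0,0],
])

```text
time: 11.35
tcp_pos: [0.4205, 0.1456, 0.2165]
orientation: [0.14, 2.791, -0.025]
ft_force: [-0.4, 0.3, 0.1]
width: 0.0
finger_force: 0.0
```

Request:
servo_tool([
  [0,0,0.85,0,0,0],
  [0,0,0.85,0,0,0],
  [0,0,0.85,0,0,0],
  [0,0,0.85,0,0,0],
  [0,0,0.84,0,0,0],
  [0,0,0,0,0,0],
  [0,0,0,0,0,0],
])

```text
time: 12.22
tcp_pos: [0.4595, 0.1417, 0.1186]
orientation: [0.143, 2.789, -0.025]
ft_force: [-0.3, 0.1, 0.3]
width: -0.0003
finger_force: 0.0
```

```bash
python3 - <<'E'
from h import *
cy()
p=cams.read_camera("wrist"); cv2.imwrite("pics/w5.png",p["img"])
O=np.array([.612,.193]); ex=np.array([np.cos(-.1),np.sin(-.1)]); ey=np.array([-ex[1],ex[0]])
for o in cams.landmark_of(p,"start_key_top")[:2]:
    X=world(p,o["uv"]); print(np.round(o["uv"],1),o["conf"],(X[:2]-O)@ex,(X[:2]-O)@ey,X[2])
s=monitor.state(); M=R.from_rotvec(s["orientation"]).as_matrix()
K0=np.r_[O+ex*-.132+ey*-.066,.0768]; print("key in tool",M.T@(K0-np.array(s["tcp_pos"])))
E
```

```text
t 12.225 cycler xyz [-0.1467 -0.0662  0.1186] toolx [-0.935  0.096 -0.343] toolz [ 0.341 -0.035 -0.939] F [-0.3  0.1  0.3]
[317.  235.2] 0.69 -0.13222854751068697 -0.06352431008558698 0.07720176311036978
key in tool [7.58952202e-04 8.27249123e-05 4.47220141e-02]
```

View pics/w5.png

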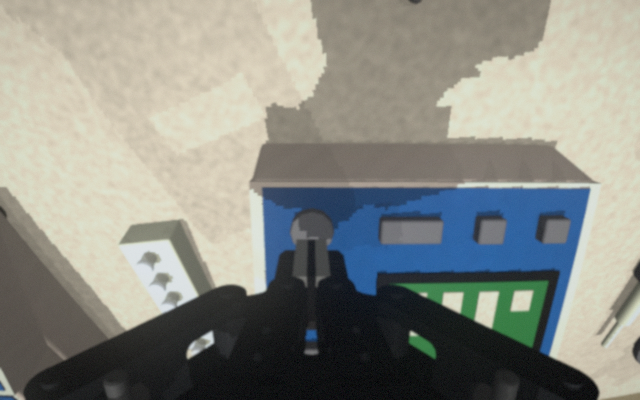

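Request:
servo_tool([
  [0,0,0.45,0,0,0],
  [0,0,0.45,0,0,0],
  [0,0,0,0,0,0],
])

```text
time: 12.7
tcp_pos: [0.4654, 0.1407, 0.0953]
orientation: [0.142, 2.792, -0.026]
ft_force: [0.0, 0.7, 0.4]
width: 0.0001
finger_force: 0.0
```

Request:
servo_tool([
  [0,0,0.08,0,0,0],
  [0,0,0.08,0,0,0],
  [0,0,0,0,0,0],
])

```text
time: 13.08
tcp_pos: [0.4677, 0.1409, 0.0932]
orientation: [0.142, 2.789, -0.025]
ft_force: [-0.7, -0.1, 0.6]
width: 0.0
finger_force: 0.8
```

Request:
servo_tool([
  [0,0,0.06,0,0,0],
  [0,0,0,0,0,0],
])

```text
time: 13.32
tcp_pos: [0.4682, 0.1408, 0.0918]
orientation: [0.142, 2.788, -0.025]
ft_force: [-1.0, 0.3, 2.1]
width: -0.0003
finger_force: 1.6
```

Request:
servo_tool([
  [0,0,0.06,0,0,0],
  [0,0,0,0,0,0],
])

```text
time: 13.58
tcp_pos: [0.4688, 0.1408, 0.0903]
orientation: [0.142, 2.789, -0.025]
ft_force: [-2.4, 0.8, 4.2]
width: -0.0001
finger_force: 2.5
```

Request:
servo_tool([
  [0,0,0.06,0,0,0],
  [0,0,0,0,0,0],
])

```text
time: 13.82
tcp_pos: [0.4693, 0.1407, 0.0889]
orientation: [0.142, 2.789, -0.025]
ft_force: [-2.8, -0.2, 5.6]
width: 0.0005
finger_force: 3.3
```

Request:
servo_tool([
  [0,0,0.04,0,0,0],
  [0,0,0,0,0,0],
])

```text
time: 14.08
tcp_pos: [0.4695, 0.1407, 0.0885]
orientation: [0.142, 2.789, -0.025]
ft_force: [-8.7, 0.2, 12.5]
width: 0.0
finger_force: 7.0
```

The key bottomed out at about 15 N, so it's fully in. Now I'll back off along the key's axis.

Request:
servo_tool([
  [0,0,-0.5,0,0,0],
  [0,0,-1,0,0,0],
  [0,0,-1,0,0,0],
  [0,0,-1,0,0,0],
  [0,0,-1,0,0,0],
  [0,0,-1,0,0,0],
  [0,0,0,0,0,0],
  [0,0,0,0,0,0],
])

```text
time: 15.08
tcp_pos: [0.4222, 0.1452, 0.216]
orientation: [0.142, 2.79, -0.026]
ft_force: [-0.4, -0.1, -0.1]
width: -0.0002
finger_force: 0.0
```

```bash
python3 - <<'E'
from h import *
cy()
p=cams.read_camera("side"); O=np.array([.612,.193]); ex=np.array([np.cos(-.1),np.sin(-.1)]); ey=np.array([-ex[1],ex[0]])
for X in (.003,.09): print("lid z",world(p,px(p,np.r_[O+ex*X+ey*.03,.146]))[2])
print(finish_job())
E
```

```text
t 15.075 cycler xyz [-0.1841 -0.0665  0.216 ] toolx [-0.935  0.095 -0.341] toolz [ 0.339 -0.035 -0.94 ] F [-0.4 -0.1 -0.1]
lid z 0.14614003202581816
lid z 0.14497558226572915
the job is handed in; nothing more can be done
None
```

I pushed the lid fully shut, pressed the start key until it bottomed out at about 15 N, drew the fingers back about 150 mm, and handed the job in at about 15 s; no verdict came back.

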